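# Counter-hold the rail bolt behind the bracket while the nutrunner runs the nut up

## Robot

A 6-joint arm with a two-finger parallel gripper is mounted at the origin on the work surface. World frame = base frame: x ahead of the robot, y to its left, z up, the work surface at z = 0. Lengths are in m, angles in rad, forces in N, time in s.
With the tool pointing down it reaches from about 0.35 to 0.725 m from the base axis. Payload 6 kg.
Tool frame: the origin (TCP) lies at the very end of the fingers, on their centre line; the grasp point (between the pads) lies 19 mm behind it (env.grasp_offset is the distance from the TCP to the grasp point, in m); z points along the fingers, y is the line along which they close (so a half turn about z gives the same grasp; the last joint's range is limited). The gripper opens to 85 mm and grips with 20 to 120 N. Pads are 22 mm wide; open, the fingers measure 114 mm over their backs; the gripper's body (76 mm by 85 mm) begins 54 mm behind the grasp point. The pads swing forward as they close: fully open they stand 13 mm farther back than shut.
Start: joints at [1.57, 0.04, 0.085, 0, -1.615, -0.334], TCP at [0.197, 0.567, 0.198] pointing down, gripper open.
Joint ranges: [-2.56, 2.56], [-1.29, 2.01], [-1.08, 1.49], [-3.29, 1.98], [-2.81, -0.18], [-2.99, 2.99]. Speed limits (rad/s): [2.57, 2.57, 3.01, 3.14, 3.14, 3.14].

## Interface

Orientations are given as [roll, pitch, yaw] about the fixed x, y, z axes, in that order (R = Rz(yaw) Ry(pitch) Rx(roll)).
In Python, from plant import env gives the robot as it stands.
- The arm moves only by the tool step_arm, never from a script. Its argument "motion" is a list of rows, each an object with "slide": the shift along the tool's x, y, z as a fraction of full scale, a list of three; "rotation": the turn, a rotation vector about the tool's x, y, z as a fraction of full scale, a list of three; "hand": the opening, from -1 (shut) to 1 (fully open). In form: [{"slide": [tx, ty, tz], "rotation": [wx, wy, wz], "hand": hand}, ...]. A call has 1 to 12 rows; each row shifts and turns the commanded pose from where the row before left it, along the tool's axes as they then stand; what a row does not reach is not made up. Full scale, the value 1, is 0.1 m for a shift and 0.5 rad for a turn. A row lasts 1/8 s, in which the tool goes at most 62.5 mm and 10.7 degrees, less where a joint would pass 70% of its speed; a pose out of reach is approached as far as the arm can. A call with a number of a shift or a turn outside -1 to 1 is refused whole. A call with a gripper value outside its range is refused whole. The fingers move at their own pace and stop on an object; the grip force is fixed at half the most. Time passes only in rows, so rows that do not move let the fingers close. It gives the time, the measured TCP pose, the force, the opening and the grip force at its end, in the units of the state.
- env.get_obs(): the state, without advancing time (a new reading comes with each control period).
- env.grab_frame(name): name is "side" or "top"; returns a dict with "frame" (384x512x3 uint8, red, green, blue), "fx", "fy", "cx", "cy" (pixels), "k1" (the pictures are not rectified: a ray, as slopes to the right and down, at radius r is drawn at 1 + k1 r^2 times it, then the intrinsics apply), "eye" and "rotation" of the camera in the world. Camera axes: x right, y down, z forward; pixel columns grow to the right and rows downward; lengths in m; the calibration is good to about 2 mm. A picture is of the moment at which its call begins. There is no depth.
- env.finish_job(): hands the job in; it is judged then, once.
The state is a dict: "t": time; "joint_positions": joint angles; "joint_velocities": joint speeds; "joint_torque": joint torques, N m; "tcp_pos": TCP position; "ee_rot": TCP orientation; "force": force on the tool from outside, world axes, zero at the start; "wrist_torque": the same for the moment, N m; "grip_width": opening from 0.0 (shut) to 1.0 (fully open); "grasp_force": force on a finger pad.
Only numpy, scipy, OpenCV 4.12 (cv2) and the standard library are available. Lean on these libraries where they do the work, as an engineer would, in place of code of your own. Each camera call takes 0.05 s, during which the arm holds its last target. There are 200 camera calls.

## Task

The nutrunner is already turning the nut of the middle rail bolt, but the whole bolt spins with it: reach down into the narrow gap between the bracket and the pack's side wall, grip that bolt's hexagon head between the two fingers and hold it from turning. Keep holding, some eight seconds, until the nut has run up snug, and finish there with the head still gripped and still. Do not touch the live cells in the pack, and leave the loose things on the bench where they are.

Things in the scene. Friction and masses are not known exactly. Their poses are not given: they have to be found in the camera images.
- pack: Open-topped black sheet-steel battery case, 420 (x) x 360 (y) x 190 mm high, fixed on the bench; origin at the centre of its underside, z up. Along its +y side wall (outer face y = 180 mm) runs the bracket, an upright steel plate 5 mm thick, y = 226 to 231 mm, top edge at z = 190 mm like the wall's. A light-metal mounting rail is bolted to the bracket's outer face.
- gap (a point): Middle of the mouth of the gap between case wall and bracket; axes as the pack's. The gap is 46 mm wide (y), 300 mm long (x), open at the top and both ends, with a floor 90 mm below its mouth. Three like hexagon bolt heads sit in it, 30 mm below the mouth: the outer two, at x = -125 and +125 mm, are tight and still; the middle one, in line with the nutrunner, is the one to hold.
- cells: The battery cells in the case: two blue rows with black tops and light-metal busbars, highest at z = 157 mm; fixed, not to be touched. Origin at the centre of their underside, axes as the pack's.
- runner: Electric nutrunner, a level grey cylinder 52 mm thick in a fixed bench stand outside the bracket, its dark socket on the middle bolt's nut; its place along the bracket varies. Origin on the bench straight under the bolt axis at the bracket's outer face; z up, bolt axis at z = 160 mm, y along it from bracket to nutrunner, which spans y = 14 to 374 mm and is at most 190 mm high.
- bolt: The middle bolt, steel: head 24 mm across flats, 28 across corners, 10 thick. Origin on its axis at the bracket's outer face; y along the axis towards the nutrunner; two flats face its own +z and -z. Until held it turns with the nut, about 0.8 rad/s, positive about +y, with only 0.2 N m; it cannot move otherwise. A 40 N grip on any two opposite sides or corners holds it.
- bolt_head (a point): Centre of the middle bolt's hexagon head, on the bolt axis, 30 mm below the top edges of bracket and wall, 13 mm from the bracket's inner face and 33 mm from the wall. Between head and bracket is a round spacer tube, 20 mm in diameter and 8 mm long. Turns with the bolt, axes as the bolt's.
- thread (a joint): How far the nut has been turned on to the middle bolt, rad: starts between 0 and 1.2, stays there while the bolt spins with the nut, rises at about 0.55 rad/s while the head is held, and stops at 3.6 when the nut is snug; the nutrunner then keeps pulling with 0.2 N m.
- spanner: Bystander: spanner 200 mm long, lying loose on the bench.
- scanner: Bystander: grey hand-held barcode scanner lying loose on its side, about 150 mm long, 46 mm high.
- screwdriver: Bystander: screwdriver with a yellow handle, 190 mm long, lying loose.
- links: Bystander: loose stack of busbar links, 68 x 26 x 18 mm.
- paste: Bystander: loose jar of 56 mm diameter, 60 mm high.
- tape: Bystander: loose tape roll of 90 mm diameter, 24 mm high, lying flat.
- spare_nut: Bystander: loose hexagon nut, 24 mm across flats, 13 mm high, lying flat on the bench.
- spare_bolt: Bystander: loose spare bolt standing on its head on the bench, 55 mm high.

How it is judged:
On the way, in this order (a step that is already met when the one before it is completed fails the run):
1. the middle bolt's head is gripped and has stopped turning (contact force between the fingers and bolt above 25 N and distance between the grasp point and bolt_head below 0.024 m and angular speed of bolt below 0.1 rad/s), for 0.4 s.
2. the nut has run up snug on the held bolt (value of joint thread above 3.5 rad and contact force between the fingers and bolt above 25 N and angular speed of bolt below 0.1 rad/s), for 0.2 s.
At the end, for the whole second after the job is handed in: The nut is run up snug (thread within 0.1 rad of its stop at 3.6), and the head of the middle bolt is still held between the fingers (grasp point within 24 mm of the head's centre, more than 25 N of contact between fingers and bolt) and not turning (under 0.1 rad/s) (all of step 2 and distance between the grasp point and bolt_head below 0.024 m); the arm keeps its last pose, push and grip.
It fails at once if the robot touches the live cells or their busbars (contact force between any of the arm, the fingers and cells above 0.5 N).
It fails at once if a loose thing on the bench is moved by more than 40 mm (distance of any of spanner, scanner, screwdriver, links, paste, tape, spare_nut, spare_bolt from where it was at the start of the episode above 0.04 m).
It also fails if it takes over 43 s, if anything falls off the work surface, if the arm or the gripper's body presses on something with over 40 N, if the wrist force passes 120 N, or if a joint passes its speed limit or range.

## Working session

There is one attempt and no reset: what is moved stays moved. The work goes in short steps, Python scripts to look and compute and a tool call to move; the robot and the scene stay as the last step left them, time stands still between calls to the robot, and variables do not carry over. Pictures are saved under pics/ and viewed, at most 10 in all, crops included, and the job is handed in when it is done.

Besides the shell and the picture viewer there is one more tool, called after "Emit:" by a JSON object that holds its "api" and its "payload", one argument or row to a line. step_arm: Moves the arm, as the interface text tells. Shift numbers are shares of 0.1 m and turn numbers shares of 0.5 rad, none past 1 either way. Its arguments: {"type":"object","properties":{"motion":{"type":"array","items":{"type":"object","properties":{"slide":{"type":"array","items":{"type":"number"}},"rotation":{"type":"array","items":{"type":"number"}},"hand":{"type":"number"}}}}},"required":["motion"]}

```bash
mkdir -p pics; python3 - <<'E'
from plant import env
import cv2,pickle
o=env.get_obs();print({k:o[k] for k in('t','tcp_pos','ee_rot','grip_width')},env.grasp_offset)
d={}
for n in('top','side'):
    f=env.grab_frame(n);d[n]=f;cv2.imwrite(f'pics/{n}0.png',f['frame'][:,:,::-1])
    print(n,{k:f[k] for k in f if k!='frame'})
pickle.dump(d,open('f0.pkl','wb'))
E
```

```text
{'t': 0.0, 'tcp_pos': array([0.19693586, 0.56634651, 0.19737954]), 'ee_rot': array([ 3.13983031e+00, -1.18464266e-04, -3.34745680e-01]), 'grip_width': 0.9999949404438575} 0.0187
top {'fx': 392.735401304911, 'fy': 392.735401304911, 'cx': 258.9410954273311, 'cy': 192.1040186773125, 'k1': -0.01556746204470836, 'eye': array([0.28054652, 0.09952566, 1.28962702]), 'rotation': array([-2.93493386e+00,  1.29742088e-03, -1.48273497e+00])}
side {'fx': 401.2968658284357, 'fy': 401.2968658284357, 'cx': 257.11434925540397, 'cy': 193.25935627898232, 'k1': -0.13361587598380784, 'eye': array([ 1.01130807, -0.43287405,  0.84459743]), 'rotation': array([-2.33866845,  0.01083305,  0.704599  ])}
```

View pics/top0.png

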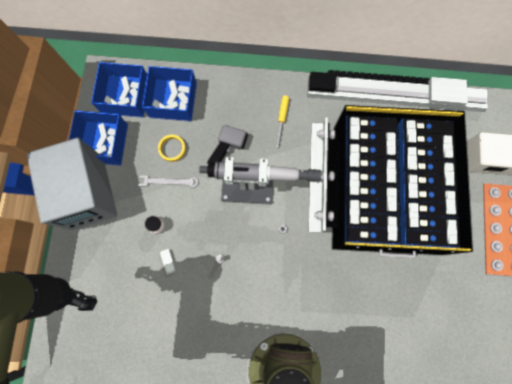

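View pics/side0.png

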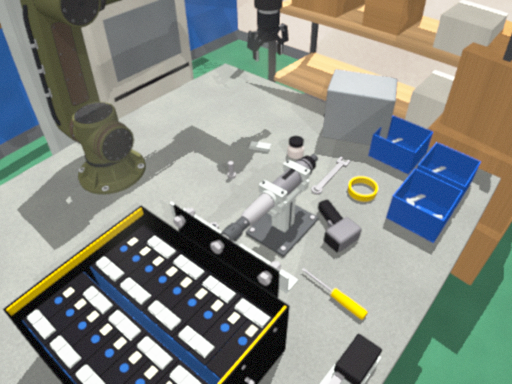

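Top view: the pack is at about (402,180), the gap is at column 330, and the runner is along row 172, left of the bracket. Side view: heads are visible against the bracket at about (176,207), (217,247) and (265,278). I'll zoom in on both.

```bash
python3 - <<'E'
import cv2,pickle
d=pickle.load(open('f0.pkl','rb'))
t=d['top']['frame'][95:260,295:385,::-1]; s=d['side']['frame'][190:310,140:320,::-1]
cv2.imwrite('pics/tc.png',cv2.resize(t[10:155],None,fx=4,fy=4,interpolation=cv2.INTER_CUBIC))
cv2.imwrite('pics/sc.png',cv2.resize(s,None,fx=4.4,fy=4.4,interpolation=cv2.INTER_CUBIC))
E
```

```text
(no output)
```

View pics/tc.png

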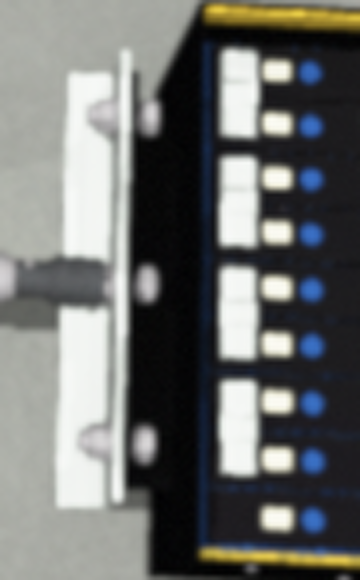

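View pics/sc.png

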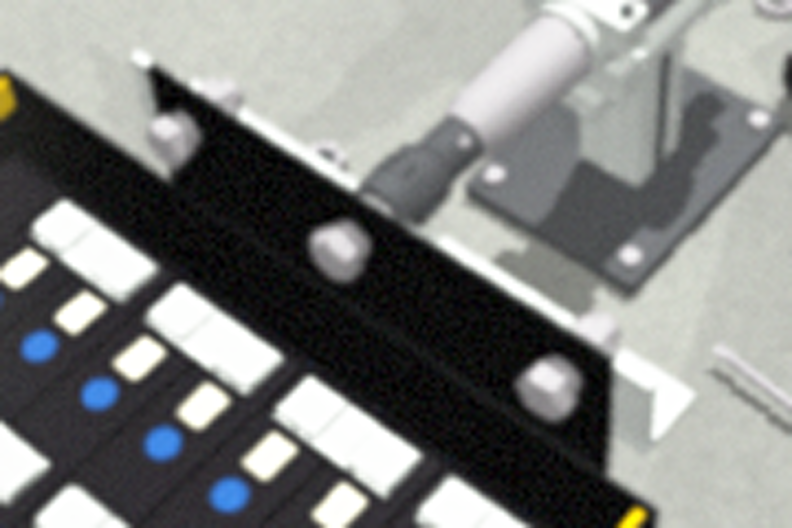

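The top crop shows the bracket's top edge as a thin white line from crop (126,50) to (118,502). The head blobs are at (150,117), (147,283) and (143,443). In the side crop the heads are at (174,138), (340,250) and (548,387). I'll fit these and cast rays.

```bash
cat > h.py <<'E'
import numpy as np,cv2
from scipy.spatial.transform import Rotation as R
def ray(f,px):
    K=np.array([[f['fx'],0,f['cx']],[0,f['fy'],f['cy']],[0,0,1]])
    u=cv2.undistortPoints(np.array([[px]],float),K,np.array([f['k1'],0,0,0]))[0,0]
    return f['eye'],R.from_euler('xyz',f['rotation']).apply([u[0],u[1],1])
def plane(f,px,z):
    e,d=ray(f,px);return e+d*(z-e[2])/d[2]
def tri(f,p,g,q):
    a,u=ray(f,p);b,v=ray(g,q);s=np.linalg.lstsq(np.c_[u,-v],b-a,rcond=None)[0]
    P,Q=a+s[0]*u,b+s[1]*v;return (P+Q)/2,np.linalg.norm(P-Q)
E
python3 - <<'E'
from h import *;import pickle
np.set_printoptions(precision=4,suppress=True)
d=pickle.load(open('f0.pkl','rb'));T,S=d['top'],d['side']
g=T['frame'].astype(float).mean(2)
def blob(f,x0,y0,r,th):
    m=f['frame'].astype(float).mean(2)[y0-r:y0+r+1,x0-r:x0+r+1];w=np.clip(m-th,0,None)
    yy,xx=np.mgrid[y0-r:y0+r+1,x0-r:x0+r+1];return (xx*w).sum()/w.sum(),(yy*w).sum()/w.sum()
tp=[blob(T,x,y,4,70) for x,y in((332,134),(332,175),(331,215))]
sp=[blob(S,x,y,8,90) for x,y in((179,221),(217,247),(264,278))]
print(tp,sp)
for t,s in zip(tp,sp): print(tri(T,t,S,s),plane(T,t,.165),plane(S,s,.162))
# bracket inner edge in top view: right side of white line, 50% crossing, at z=.19
pts=[]
for r in range(120,228):
    c=325+round((227-r)*0.02)
    row=g[r,c-3:c+7]; k=int(np.argmin(np.diff(row))); 
    lo=row[min(k+2,9)];hi=row[max(k-1,0):k+1].max();mid=(lo+hi)/2
    for j in range(max(k-1,0),min(k+2,9)):
        if row[j]>=mid>row[j+1]: pts.append((c-3+j+(row[j]-mid)/(row[j]-row[j+1]),r));break
P=np.array([plane(T,p,.19)[:2] for p in pts])
a=np.polyfit(P[:,0],P[:,1],1);e=P[:,1]-np.polyval(a,P[:,0]);k=abs(e-np.median(e))<.003
a=np.polyfit(P[k,0],P[k,1],1);print('inner edge y=a x+b',a,k.sum(),len(k),e[k].std())
for r in(140,200):print(g[r,318:340].round())
for q in((326.5,117.5),(324.5,230.5)):print(plane(T,q,.19))
# case outer edge corners & yellow rims
for q in((295+205/4,105+15/4),(295+152/4,105+575/4)):print('case',plane(T,q,.19))
E
```

```text
[(np.float64(331.79548351848473), np.float64(133.46831178291748)), (np.float64(331.40101870898224), np.float64(175.41757272994417)), (np.float64(330.71846906987093), np.float64(215.38210947930574))] [(np.float64(176.0890180330731), np.float64(220.493652258499)), (np.float64(216.5759229292891), np.float64(245.54653219433257)), (np.float64(264.54143629052527), np.float64(276.8934405629555))]
(array([ 0.6212, -0.1117,  0.3234]), np.float64(0.1284979156122667)) [ 0.715  -0.0817  0.165 ] [ 0.4625 -0.0875  0.162 ]
(array([ 0.5861, -0.0842,  0.1657]), np.float64(0.006842102410908477)) [ 0.5842 -0.087   0.165 ] [ 0.5858 -0.0795  0.162 ]
(array([ 0.5695, -0.0543, -0.0043]), np.float64(0.20171272880455368)) [ 0.465 -0.091  0.165] [ 0.7171 -0.075   0.162 ]
inner edge y=a x+b [ 0.0338 -0.0882] 108 108 0.0005522544520425573
[243. 242. 237. 222. 184. 148. 158. 217. 219. 149.  58.  13.  13.  13.
  15.  11.   8.   7.   8.   8.   5.   4.]
[241. 241. 235. 202. 153. 161. 206. 204. 138.  54.  14.   8.   9.   9.
   9.   9.   7.   9.   9.  11.   8.   6.]
[ 0.7541 -0.0595  0.19  ]
[ 0.4166 -0.0716  0.19  ]
case [ 0.7873 -0.117   0.19  ]
case [ 0.3679 -0.0979  0.19  ]
```

The head is at about (0.585, -0.082, 0.16). That matches the bracket edge minus 13 mm, and the heads are spaced about 125 mm. Pack yaw is about 0.034. I'll aim the pads 17 mm from the bracket, at (0.585, -0.085), with tool yaw about -1.537. First move: rise, then traverse.

Emit:
{"api": "step_arm", "payload": {
  "motion": [
    {"slide": [0, 0, -0.45], "rotation": [0, 0, 0], "hand": 1},
    {"slide": [0, 0, -0.45], "rotation": [0, 0, 0], "hand": 1},
    {"slide": [0.387, 0.325, 0], "rotation": [0, 0, 0], "hand": 1},
    {"slide": [0.387, 0.325, 0], "rotation": [0, 0, 0], "hand": 1},
    {"slide": [0.387, 0.325, 0], "rotation": [0, 0, 0], "hand": 1},
    {"slide": [0.387, 0.325, 0], "rotation": [0, 0, 0], "hand": 1},
    {"slide": [0.387, 0.325, 0], "rotation": [0, 0, 0], "hand": 1},
    {"slide": [0.387, 0.325, 0], "rotation": [0, 0, 0], "hand": 1},
    {"slide": [0.387, 0.325, 0], "rotation": [0, 0, 0], "hand": 1},
    {"slide": [0.387, 0.325, 0], "rotation": [0, 0, 0], "hand": 1},
    {"slide": [0.387, 0.325, 0], "rotation": [0, 0, 0], "hand": 1},
    {"slide": [0.387, 0.325, 0], "rotation": [0, 0, 0], "hand": 1}
  ]
}}

```text
t: 1.6
tcp_pos: [0.4563, 0.131, 0.2882]
ee_rot: [-3.142, 0.0, -0.334]
force: [0.7, 0.4, 0.1]
grip_width: 1.001
grasp_force: 0.0
```

Emit:
{"api": "step_arm", "payload": {
  "motion": [
    {"slide": [0.387, 0.325, 0], "rotation": [0, 0, 0], "hand": 1},
    {"slide": [0.387, 0.325, 0], "rotation": [0, 0, 0], "hand": 1},
    {"slide": [0.387, 0.325, 0], "rotation": [0, 0, 0], "hand": 1},
    {"slide": [0.387, 0.325, 0], "rotation": [0, 0, 0], "hand": 1},
    {"slide": [0.387, 0.325, 0], "rotation": [0, 0, 0], "hand": 1},
    {"slide": [0, 0, 0], "rotation": [0, 0, 0.34], "hand": 1},
    {"slide": [0, 0, 0], "rotation": [0, 0, 0.34], "hand": 1},
    {"slide": [0, 0, 0], "rotation": [0, 0, 0.34], "hand": 1},
    {"slide": [0, 0, 0], "rotation": [0, 0, 0.34], "hand": 1},
    {"slide": [0, 0, 0], "rotation": [0, 0, 0.34], "hand": 1},
    {"slide": [0, 0, 0], "rotation": [0, 0, 0.34], "hand": 1},
    {"slide": [0, 0, 0], "rotation": [0, 0, 0.34], "hand": 1}
  ]
}}

```text
t: 3.1
tcp_pos: [0.5851, -0.0844, 0.2879]
ee_rot: [3.141, 0.0, -1.53]
force: [-0.1, 0.0, -0.6]
grip_width: 0.998
grasp_force: 0.0
```

Emit:
{"api": "step_arm", "payload": {
  "motion": [
    {"slide": [0, 0, 0.4], "rotation": [0, 0, 0.014], "hand": 1},
    {"slide": [0, 0, 0.4], "rotation": [0, 0, 0], "hand": 1},
    {"slide": [0, 0, 0], "rotation": [0, 0, 0], "hand": 1}
  ]
}}

```text
t: 3.48
tcp_pos: [0.5834, -0.0843, 0.2044]
ee_rot: [3.134, 0.0, -1.532]
force: [-0.4, 0.1, 0.3]
grip_width: 0.999
grasp_force: 0.0
```

```bash
python3 - <<'E'
from plant import env
import cv2,numpy as np
t=env.grab_frame('top')['frame'][105:250,295:385,::-1];s=env.grab_frame('side')['frame'][180:310,140:290,::-1]
t=cv2.resize(t,None,fx=3.6,fy=3.6,interpolation=cv2.INTER_CUBIC);s=cv2.resize(s,None,fx=3,fy=3,interpolation=cv2.INTER_CUBIC)
o=np.zeros((522,800,3),np.uint8);o[:t.shape[0],:t.shape[1]]=t;o[:s.shape[0],340:340+s.shape[1]]=s
cv2.imwrite('pics/v1.png',o)
E
```

```text
(no output)
```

View pics/v1.png

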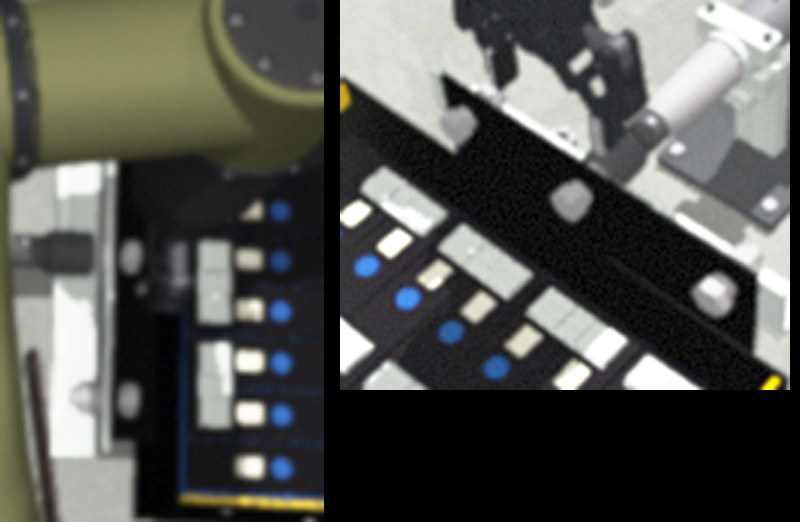

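Side view: the tip of the near-x finger is at about pixel (195,209) and the far-x one at (232,228), both above the gap. I'll check them against the TCP pose.

```bash
python3 - <<'E'
from h import *;import pickle
d=pickle.load(open('f0.pkl','rb'));S=d['side']
for q in((195,209),(231.7,228.3)):
  for z in(.205,.218):print(q,z,plane(S,q,z).round(4))
for q in((216.6,246.5),):print(plane(S,q,.16).round(4))
E
```

```text
(195, 209) 0.205 [ 0.5035 -0.059   0.205 ]
(195, 209) 0.218 [ 0.5139 -0.0666  0.218 ]
(231.7, 228.3) 0.205 [ 0.6046 -0.048   0.205 ]
(231.7, 228.3) 0.218 [ 0.6129 -0.0558  0.218 ]
[ 0.5865 -0.0803  0.16  ]
```

The visible tips are lost against the black bracket, so those points are only bounds. They agree sideways to within about 6 mm. I'll descend and watch the force.

Emit:
{"api": "step_arm", "payload": {
  "motion": [
    {"slide": [0.01, -0.02, 0.15], "rotation": [0, 0, 0.01], "hand": 1},
    {"slide": [0, 0, 0.15], "rotation": [0, 0, 0], "hand": 1},
    {"slide": [0, 0, 0.1], "rotation": [0, 0, 0], "hand": 1},
    {"slide": [0, 0, 0], "rotation": [0, 0, 0], "hand": 1}
  ]
}}

```text
t: 4.08
tcp_pos: [0.5867, -0.0855, 0.1672]
ee_rot: [3.14, -0.0, -1.537]
force: [0.3, -1.1, 0.6]
grip_width: 1.001
grasp_force: 0.0
```

Emit:
{"api": "step_arm", "payload": {
  "motion": [
    {"slide": [0, 0.01, 0.13], "rotation": [0, 0, 0], "hand": 1},
    {"slide": [0, 0, 0.12], "rotation": [0, 0, 0], "hand": 1},
    {"slide": [0, 0, 0], "rotation": [0, 0, 0], "hand": 1}
  ]
}}

```text
t: 4.45
tcp_pos: [0.5855, -0.0854, 0.1417]
ee_rot: [3.139, -0.0, -1.537]
force: [0.6, 0.0, 0.3]
grip_width: 0.998
grasp_force: 0.0
```

No contact so far, so I'll close.

Emit:
{"api": "step_arm", "payload": {
  "motion": [
    {"slide": [0, 0, 0], "rotation": [0, 0, 0], "hand": -1},
    {"slide": [0, 0, 0], "rotation": [0, 0, 0], "hand": -1},
    {"slide": [0, 0, 0], "rotation": [0, 0, 0], "hand": -1},
    {"slide": [0, 0, 0], "rotation": [0, 0, 0], "hand": -1},
    {"slide": [0, 0, 0], "rotation": [0, 0, 0], "hand": -1},
    {"slide": [0, 0, 0], "rotation": [0, 0, 0], "hand": -1},
    {"slide": [0, 0, 0], "rotation": [0, 0, 0], "hand": -1},
    {"slide": [0, 0, 0], "rotation": [0, 0, 0], "hand": -1}
  ]
}}

```text
t: 5.45
tcp_pos: [0.5862, -0.0855, 0.1434]
ee_rot: [3.142, -0.0, -1.537]
force: [0.8, 0.1, 0.6]
grip_width: 0.002
grasp_force: 0.0
```

The grip closed on nothing. I'll look.

```bash
python3 - <<'E'
from plant import env
import cv2,numpy as np
T=env.grab_frame('top')['frame'];S=env.grab_frame('side')['frame']
t=T[105:250,295:385,::-1];s=S[180:290,150:270,::-1]
br=lambda a:(255*(a/255.)**.5).astype(np.uint8)
t=br(cv2.resize(t,None,fx=3.2,fy=3.2,interpolation=cv2.INTER_CUBIC));s=br(cv2.resize(s,None,fx=4.2,fy=4.2,interpolation=cv2.INTER_CUBIC))
o=np.zeros((470,800,3),np.uint8);o[:t.shape[0],:t.shape[1]]=t;o[:s.shape[0],294:294+s.shape[1]]=s[:470,:506]
cv2.imwrite('pics/v2.png',o); print(env.get_obs())
E
```

```text
{'t': 5.55, 'joint_positions': array([ 1.93396398e-01,  2.08740046e-02, -3.46752647e-02,  6.27370975e-05,
       -1.51525340e+00, -1.59393243e-01]), 'joint_velocities': array([ 0.00050546, -0.00058343,  0.00027404, -0.00020246,  0.00023799,
       -0.00187058]), 'joint_torque': array([-2.64317123e-04, -3.57898700e+01,  3.47242856e+01,  6.92938820e+00,
       -8.83506291e-04, -4.49592414e-05]), 'tcp_pos': array([ 0.58624578, -0.08544433,  0.14341107]), 'ee_rot': array([-3.14158897e+00, -6.28528661e-05, -1.53678969e+00]), 'force': array([ 0.22198271, -0.32509304, -0.47489566]), 'wrist_torque': array([-0.04072436,  0.00149627,  0.00622005]), 'grasp_force': 0.0, 'grip_width': 0.0002324690590750391}
```

View pics/v2.png

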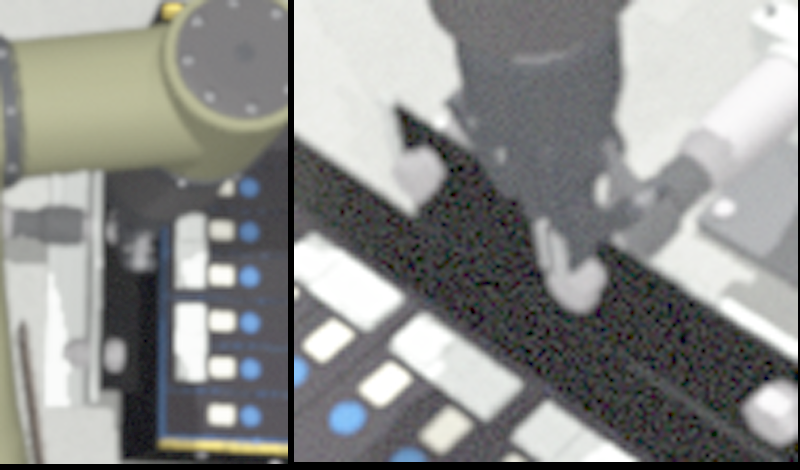

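```bash
python3 - <<'E'
from plant import env
from h import *
f=env.grab_frame('side')
def proj(f,P):
    p=R.from_euler('xyz',f['rotation']).inv().apply(np.array(P)-f['eye']);u=p[:,:2]/p[:,2:]
    u=u*(1+f['k1']*(u**2).sum(1,keepdims=True));return u*[f['fx'],f['fy']]+[f['cx'],f['cy']]
pts=[[.586,-.0814,.16],[.586,-.0855,.1434],[.586,-.0855,.1634],[.586,-.0855,.19]]
uv=proj(f,pts);print(uv.round(1))
s=f['frame'][215:275,180:260,::-1];s=(255*(s/255.)**.45).astype(np.uint8)
s=cv2.resize(s,None,fx=9,fy=9,interpolation=cv2.INTER_CUBIC)
for p,c in zip(uv,((0,0,255),(0,255,0),(255,255,0),(255,0,255))):
    cv2.circle(s,tuple(int(v) for v in (p-[180,215]+.5)*9),4,c,-1)
cv2.imwrite('pics/v3.png',s)
E
```

```text
[[216.1 246.7]
 [215.4 252.5]
 [214.6 246.8]
 [213.5 239. ]]
```

View pics/v3.png

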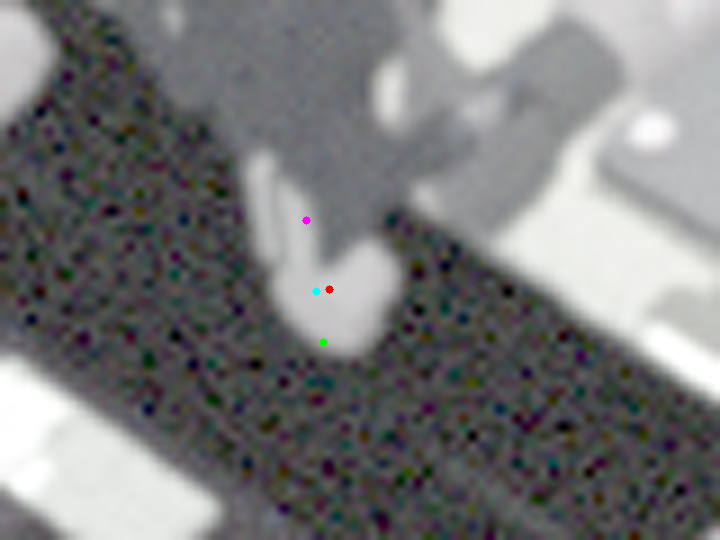

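The fingers look shut just above or in front of the head. I'll check the TCP reading against the start picture, where the fingers are in clear view.

```bash
cat >> h.py <<'E'
def proj(f,P):
    p=R.from_euler('xyz',f['rotation']).inv().apply(np.array(P)-f['eye']);u=p[:,:2]/p[:,2:]
    u=u*(1+f['k1']*(u**2).sum(1,keepdims=True));return u*[f['fx'],f['fy']]+[f['cx'],f['cy']]
E
python3 - <<'E'
from h import *;import pickle
d=pickle.load(open('f0.pkl','rb'));o=[]
c=np.array([.19694,.56635,0]);y=np.array([np.sin(-.3347),-np.cos(-.3347),0])
for n,(x0,y0) in(('side',(230,0)),('top',(50,270))):
    f=d[n];s=f['frame'][y0:y0+70,x0:x0+70,::-1];s=cv2.resize((255*(s/255.)**.6).astype(np.uint8),None,fx=5.6,fy=5.6,interpolation=cv2.INTER_CUBIC)
    for z,col in((.1974,(0,0,255)),(.2104,(0,255,0)),(.2304,(255,255,0))):
        for k in(-.0425,0,.0425):
            p=proj(f,[c+k*y+[0,0,z]])[0]
            cv2.circle(s,tuple(int(v) for v in (p-[x0,y0]+.5)*5.6),3,col,-1)
    o.append(s)
cv2.imwrite('pics/v4.png',np.hstack(o))
E
```

```text
(no output)
```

View pics/v4.png

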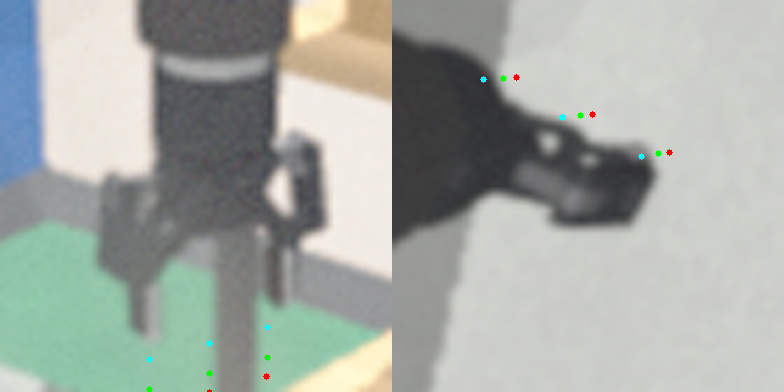

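Useful result: the real fingertips in the start picture sit clearly off the positions predicted from the reported TCP (drawn dots). In the left half, the tips are at crop (148,338) and (278,303), against predictions of (150,389) and (267,357). In the right half, the finger end is at (643,190), against (658,153). I'll triangulate to get the offset.

```bash
python3 - <<'E'
from h import *;import pickle
d=pickle.load(open('f0.pkl','rb'));S,T=d['side'],d['top']
c=np.array([.19694,.56635,.2104]);y=np.array([np.sin(-.3347),-np.cos(-.3347),0])
s=np.array([230+148/5.6,338/5.6])-.5;s2=np.array([230+278/5.6,303/5.6])-.5
for tx,ty in((643,190),(652,160),(634,220)):
  t=np.array([50+(tx-392)/5.6,270+ty/5.6])-.5
  P,e=tri(S,s,T,t);print(P.round(4),e.round(4),(P-c-.0475*y).round(4))
for z in(.21,.225,.235,.245):
  a,b=plane(S,s,z),plane(S,s2,z);m=(a+b)/2;print(z,m.round(4),'sep',np.linalg.norm(a-b).round(4),'dir',((b-a)/np.linalg.norm(a-b)).round(3),-y.round(3),(m-c).round(4))
E
```

```text
[0.1738 0.5247 0.2402] 0.015 [-0.0075  0.0032  0.0298]
[0.1857 0.5168 0.2477] 0.0072 [ 0.0043 -0.0047  0.0373]
[0.1619 0.5327 0.2328] 0.0228 [-0.0194  0.0112  0.0224]
0.21 [0.1507 0.6277 0.21  ] sep 0.0987 dir [0.321 0.947 0.   ] [ 0.328  0.945 -0.   ] [-0.0463  0.0613 -0.0004]
0.225 [0.171  0.6026 0.225 ] sep 0.0964 dir [0.321 0.947 0.   ] [ 0.328  0.945 -0.   ] [-0.0259  0.0362  0.0146]
0.235 [0.1846 0.5859 0.235 ] sep 0.0948 dir [ 0.321  0.947 -0.   ] [ 0.328  0.945 -0.   ] [-0.0124  0.0195  0.0246]
0.245 [0.1981 0.5692 0.245 ] sep 0.0933 dir [0.321 0.947 0.   ] [ 0.328  0.945 -0.   ] [0.0012 0.0028 0.0346]
```

The horizontal position is right, within about 3 mm. The real fingertips sit about 27–30 mm higher than the reported z, which explains closing just above the head. I'll open, go about 21 mm lower (and 2 mm towards the wall), then close.

Emit:
{"api": "step_arm", "payload": {
  "motion": [
    {"slide": [0.02, 0, 0], "rotation": [0, 0, 0], "hand": 1},
    {"slide": [0, 0, 0], "rotation": [0, 0, 0], "hand": 1},
    {"slide": [0, 0, 0], "rotation": [0, 0, 0], "hand": 1},
    {"slide": [0, 0, 0], "rotation": [0, 0, 0], "hand": 1},
    {"slide": [0, 0, 0], "rotation": [0, 0, 0], "hand": 1},
    {"slide": [0, 0, 0], "rotation": [0, 0, 0], "hand": 1},
    {"slide": [0, 0, 0.07], "rotation": [0, 0, 0], "hand": 1},
    {"slide": [0, 0, 0.07], "rotation": [0, 0, 0], "hand": 1},
    {"slide": [0, 0, 0.07], "rotation": [0, 0, 0], "hand": 1},
    {"slide": [0, 0, 0], "rotation": [0, 0, 0], "hand": 1}
  ]
}}

```text
t: 6.85
tcp_pos: [0.5858, -0.0875, 0.1213]
ee_rot: [3.14, -0.0, -1.537]
force: [-0.4, -0.1, -0.0]
grip_width: 0.998
grasp_force: 0.0
```

Emit:
{"api": "step_arm", "payload": {
  "motion": [
    {"slide": [0, 0, 0], "rotation": [0, 0, 0], "hand": -1},
    {"slide": [0, 0, 0], "rotation": [0, 0, 0], "hand": -1},
    {"slide": [0, 0, 0], "rotation": [0, 0, 0], "hand": -1},
    {"slide": [0, 0, 0], "rotation": [0, 0, 0], "hand": -1},
    {"slide": [0, 0, 0], "rotation": [0, 0, 0], "hand": -1},
    {"slide": [0, 0, 0], "rotation": [0, 0, 0], "hand": -1},
    {"slide": [0, 0, 0], "rotation": [0, 0, 0], "hand": -1}
  ]
}}

```text
t: 7.72
tcp_pos: [0.5873, -0.0875, 0.1231]
ee_rot: [-3.139, -0.0, -1.537]
force: [4.8, -0.7, 2.4]
grip_width: 0.278
grasp_force: 58.8
```

Opening is 0.278 × 85 = 23.6 mm, which matches the 24 mm across flats, and the pad force is 59 N. I'll hold for about 9 s.

Emit:
{"api": "step_arm", "payload": {
  "motion": [
    {"slide": [0, 0, 0], "rotation": [0, 0, 0], "hand": -1},
    {"slide": [0, 0, 0], "rotation": [0, 0, 0], "hand": -1},
    {"slide": [0, 0, 0], "rotation": [0, 0, 0], "hand": -1},
    {"slide": [0, 0, 0], "rotation": [0, 0, 0], "hand": -1},
    {"slide": [0, 0, 0], "rotation": [0, 0, 0], "hand": -1},
    {"slide": [0, 0, 0], "rotation": [0, 0, 0], "hand": -1},
    {"slide": [0, 0, 0], "rotation": [0, 0, 0], "hand": -1},
    {"slide": [0, 0, 0], "rotation": [0, 0, 0], "hand": -1},
    {"slide": [0, 0, 0], "rotation": [0, 0, 0], "hand": -1},
    {"slide": [0, 0, 0], "rotation": [0, 0, 0], "hand": -1},
    {"slide": [0, 0, 0], "rotation": [0, 0, 0], "hand": -1},
    {"slide": [0, 0, 0], "rotation": [0, 0, 0], "hand": -1}
  ]
}}

```text
t: 9.22
tcp_pos: [0.5873, -0.0875, 0.1231]
ee_rot: [-3.139, -0.0, -1.537]
force: [4.6, -1.0, 0.4]
grip_width: 0.273
grasp_force: 58.8
```

```bash
python3 - <<'E'
from plant import env
import cv2,numpy as np
s=env.grab_frame('side')['frame'][215:275,180:260,::-1];s=(255*(s/255.)**.45).astype(np.uint8)
cv2.imwrite('pics/v5.png',cv2.resize(s,None,fx=7,fy=7,interpolation=cv2.INTER_CUBIC))
E
```

```text
(no output)
```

View pics/v5.png

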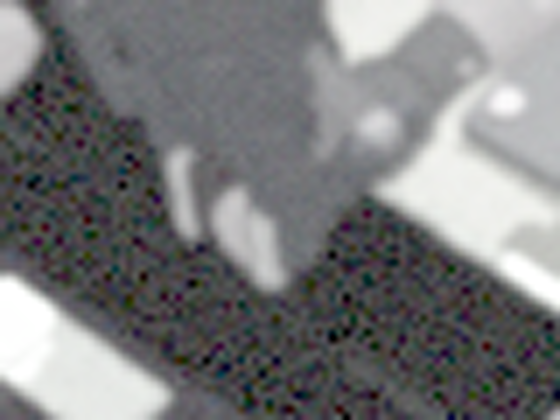

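The side view shows the fingers straddling the head: light pads at crop (185,195) and (265,250), with the head between them. I'll keep holding.

Emit:
{"api": "step_arm", "payload": {
  "motion": [
    {"slide": [0, 0, 0], "rotation": [0, 0, 0], "hand": -1},
    {"slide": [0, 0, 0], "rotation": [0, 0, 0], "hand": -1},
    {"slide": [0, 0, 0], "rotation": [0, 0, 0], "hand": -1},
    {"slide": [0, 0, 0], "rotation": [0, 0, 0], "hand": -1},
    {"slide": [0, 0, 0], "rotation": [0, 0, 0], "hand": -1},
    {"slide": [0, 0, 0], "rotation": [0, 0, 0], "hand": -1},
    {"slide": [0, 0, 0], "rotation": [0, 0, 0], "hand": -1},
    {"slide": [0, 0, 0], "rotation": [0, 0, 0], "hand": -1},
    {"slide": [0, 0, 0], "rotation": [0, 0, 0], "hand": -1},
    {"slide": [0, 0, 0], "rotation": [0, 0, 0], "hand": -1},
    {"slide": [0, 0, 0], "rotation": [0, 0, 0], "hand": -1},
    {"slide": [0, 0, 0], "rotation": [0, 0, 0], "hand": -1}
  ]
}}

```text
t: 10.78
tcp_pos: [0.5872, -0.0875, 0.1231]
ee_rot: [-3.139, -0.0, -1.537]
force: [5.0, 0.1, 0.5]
grip_width: 0.272
grasp_force: 58.8
```

Emit:
{"api": "step_arm", "payload": {
  "motion": [
    {"slide": [0, 0, 0], "rotation": [0, 0, 0], "hand": -1},
    {"slide": [0, 0, 0], "rotation": [0, 0, 0], "hand": -1},
    {"slide": [0, 0, 0], "rotation": [0, 0, 0], "hand": -1},
    {"slide": [0, 0, 0], "rotation": [0, 0, 0], "hand": -1},
    {"slide": [0, 0, 0], "rotation": [0, 0, 0], "hand": -1},
    {"slide": [0, 0, 0], "rotation": [0, 0, 0], "hand": -1},
    {"slide": [0, 0, 0], "rotation": [0, 0, 0], "hand": -1},
    {"slide": [0, 0, 0], "rotation": [0, 0, 0], "hand": -1},
    {"slide": [0, 0, 0], "rotation": [0, 0, 0], "hand": -1},
    {"slide": [0, 0, 0], "rotation": [0, 0, 0], "hand": -1},
    {"slide": [0, 0, 0], "rotation": [0, 0, 0], "hand": -1},
    {"slide": [0, 0, 0], "rotation": [0, 0, 0], "hand": -1}
  ]
}}

```text
t: 12.28
tcp_pos: [0.5872, -0.0875, 0.1231]
ee_rot: [-3.139, -0.0, -1.537]
force: [5.8, -0.3, 1.7]
grip_width: 0.279
grasp_force: 58.8
```

Emit:
{"api": "step_arm", "payload": {
  "motion": [
    {"slide": [0, 0, 0], "rotation": [0, 0, 0], "hand": -1},
    {"slide": [0, 0, 0], "rotation": [0, 0, 0], "hand": -1},
    {"slide": [0, 0, 0], "rotation": [0, 0, 0], "hand": -1},
    {"slide": [0, 0, 0], "rotation": [0, 0, 0], "hand": -1},
    {"slide": [0, 0, 0], "rotation": [0, 0, 0], "hand": -1},
    {"slide": [0, 0, 0], "rotation": [0, 0, 0], "hand": -1},
    {"slide": [0, 0, 0], "rotation": [0, 0, 0], "hand": -1},
    {"slide": [0, 0, 0], "rotation": [0, 0, 0], "hand": -1},
    {"slide": [0, 0, 0], "rotation": [0, 0, 0], "hand": -1},
    {"slide": [0, 0, 0], "rotation": [0, 0, 0], "hand": -1},
    {"slide": [0, 0, 0], "rotation": [0, 0, 0], "hand": -1},
    {"slide": [0, 0, 0], "rotation": [0, 0, 0], "hand": -1}
  ]
}}

```text
t: 13.78
tcp_pos: [0.5872, -0.0875, 0.1231]
ee_rot: [-3.139, -0.0, -1.537]
force: [6.5, -0.8, 0.6]
grip_width: 0.276
grasp_force: 59.2
```

Emit:
{"api": "step_arm", "payload": {
  "motion": [
    {"slide": [0, 0, 0], "rotation": [0, 0, 0], "hand": -1},
    {"slide": [0, 0, 0], "rotation": [0, 0, 0], "hand": -1},
    {"slide": [0, 0, 0], "rotation": [0, 0, 0], "hand": -1},
    {"slide": [0, 0, 0], "rotation": [0, 0, 0], "hand": -1},
    {"slide": [0, 0, 0], "rotation": [0, 0, 0], "hand": -1},
    {"slide": [0, 0, 0], "rotation": [0, 0, 0], "hand": -1},
    {"slide": [0, 0, 0], "rotation": [0, 0, 0], "hand": -1},
    {"slide": [0, 0, 0], "rotation": [0, 0, 0], "hand": -1},
    {"slide": [0, 0, 0], "rotation": [0, 0, 0], "hand": -1},
    {"slide": [0, 0, 0], "rotation": [0, 0, 0], "hand": -1},
    {"slide": [0, 0, 0], "rotation": [0, 0, 0], "hand": -1},
    {"slide": [0, 0, 0], "rotation": [0, 0, 0], "hand": -1}
  ]
}}

```text
t: 15.28
tcp_pos: [0.5872, -0.0875, 0.1231]
ee_rot: [-3.139, -0.0, -1.537]
force: [6.3, -0.5, 0.4]
grip_width: 0.274
grasp_force: 59.2
```

Emit:
{"api": "step_arm", "payload": {
  "motion": [
    {"slide": [0, 0, 0], "rotation": [0, 0, 0], "hand": -1},
    {"slide": [0, 0, 0], "rotation": [0, 0, 0], "hand": -1},
    {"slide": [0, 0, 0], "rotation": [0, 0, 0], "hand": -1},
    {"slide": [0, 0, 0], "rotation": [0, 0, 0], "hand": -1},
    {"slide": [0, 0, 0], "rotation": [0, 0, 0], "hand": -1},
    {"slide": [0, 0, 0], "rotation": [0, 0, 0], "hand": -1},
    {"slide": [0, 0, 0], "rotation": [0, 0, 0], "hand": -1},
    {"slide": [0, 0, 0], "rotation": [0, 0, 0], "hand": -1},
    {"slide": [0, 0, 0], "rotation": [0, 0, 0], "hand": -1},
    {"slide": [0, 0, 0], "rotation": [0, 0, 0], "hand": -1},
    {"slide": [0, 0, 0], "rotation": [0, 0, 0], "hand": -1},
    {"slide": [0, 0, 0], "rotation": [0, 0, 0], "hand": -1}
  ]
}}

```text
t: 16.77
tcp_pos: [0.5872, -0.0875, 0.1231]
ee_rot: [-3.139, -0.0, -1.537]
force: [6.0, 0.0, 1.7]
grip_width: 0.277
grasp_force: 59.2
```

Emit:
{"api": "step_arm", "payload": {
  "motion": [
    {"slide": [0, 0, 0], "rotation": [0, 0, 0], "hand": -1},
    {"slide": [0, 0, 0], "rotation": [0, 0, 0], "hand": -1},
    {"slide": [0, 0, 0], "rotation": [0, 0, 0], "hand": -1},
    {"slide": [0, 0, 0], "rotation": [0, 0, 0], "hand": -1},
    {"slide": [0, 0, 0], "rotation": [0, 0, 0], "hand": -1},
    {"slide": [0, 0, 0], "rotation": [0, 0, 0], "hand": -1},
    {"slide": [0, 0, 0], "rotation": [0, 0, 0], "hand": -1},
    {"slide": [0, 0, 0], "rotation": [0, 0, 0], "hand": -1}
  ]
}}

```text
t: 17.77
tcp_pos: [0.5872, -0.0874, 0.1231]
ee_rot: [-3.139, -0.0, -1.537]
force: [5.2, 0.2, 0.7]
grip_width: 0.276
grasp_force: 59.2
```

```bash
python3 -c "
from plant import env
print(env.finish_job())"
```

```text
the job is handed in; nothing more can be done
None
```

I gripped the middle bolt's head across its flats at about 59 N, held it for about 10 s (the run-up needs about 6.5 s), and handed the job in at about 18 s with it still held; the hand-in returned no verdict, and I had no direct reading that the nut is snug.

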